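# Hang the turntable spotlight in its bayonet socket

### The arm

A 6-joint arm with a two-finger parallel gripper is mounted at the origin on the work surface. World frame = base frame: x ahead of the robot, y to its left, z up, the work surface at z = 0. Lengths are in m, angles in degrees, forces in N, time in s.
With the tool pointing down it reaches from about 0.25 to 0.85 m from the base axis. Payload 12.5 kg.
Tool frame: the origin (TCP) lies midway between the tips of the shut fingers; the grasp point (between the pads) lies behind it (r.pinch_z is the z of the grasp point in the tool frame, in m); z points along the fingers, y is the line along which they close (so a half turn about z gives the same grasp; the last joint's range is limited). The gripper opens to 93 mm and grips with 3 to 60 N. Pads are 15 mm wide; open, the fingers measure 128 mm over their backs; the gripper's body (75 mm by 188 mm) begins 65 mm behind the grasp point.
Start: joints at [67.059, 20.094, 94.641, -0, 65.266, -4.847], TCP at [0.171, 0.523, 0.219] pointing down, gripper open.
Joint ranges: [-157.81, 157.81], [-45, 120.19], [0.68, 151.7], [-89.99, 269.99], [4.06, 180], [-164.3, 164.3]. Speed limits (degrees/s): [127.2, 127.2, 159.86, 180, 180, 180].

### API

Orientations are given as [roll, pitch, yaw] about the fixed x, y, z axes, in that order (R = Rz(yaw) Ry(pitch) Rx(roll)).
In Python, from workcell import r gives the robot as it stands. Calls block until the motion is done:
- r.goto(position, orientation): joint-space move of the TCP to a pose.
- r.move_linear(position, rot=None, rate=0.15, guard=None): straight line of the TCP; rot=None keeps the orientation; rate is the mean speed in m/s. With guard (N) it stops when the force on the tool has changed by that much, and returns True; else False.
- r.movej(angles): joint-space move.
- r.gripper_open() and r.clamp(): open the fingers fully, or close them until they stop; the grip force is fixed at half the most.
- r.sleep(seconds).
- r.inverse_kinematics(position, orientation): joint angles nearest the present ones, or None.
- r.read_camera(name): name is "scene" or "top" or "wrist"; returns a dict with "img" (480x640x3 uint8, red, green, blue), "K" (3x3 intrinsics, pixels), "xyz" and "orientation" of the camera in the world. Camera axes: x right, y down, z forward; pixel columns grow to the right and rows downward; lengths in m; the calibration is good to about 2 mm. A picture is of the moment at which its call begins. There is no depth.
A pose or a line that the arm cannot do raises r.MotionError and nothing moves.
- r.hand_in(): hands the job in; it is judged then, once.
Readings, each from a call of its own:
- r.current_t(): time.
- r.current_qpos(): joint angles.
- r.current_joint_vel(): joint speeds.
- r.current_effort(): joint torques, N m.
- r.current_ee_pos(): TCP position.
- r.current_tcp_rot(): TCP orientation.
- r.current_contact_force(): force on the tool from outside, world axes, zero at the start.
- r.current_moment(): the same for the moment, N m.
- r.current_grip_width(): finger opening in m.
- r.current_grasp_force(): force on a finger pad.
Only numpy, scipy, OpenCV 4.12 (cv2) and the standard library are available. Lean on these libraries where they do the work, as an engineer would, in place of code of your own. Each camera call takes 0.05 s, during which the arm holds its last target. There are 200 camera calls.

### The job

Slide the red spotlight along the T-track to the track's open end and lift it off. Then push its brass bayonet collar up into the socket under the white lamp housing with the handle below the green mark, twist it until the handle is below the red mark, and let it settle into the lock so that it hangs there by itself. Leave the engine, signal box, bench and buffer stops where they are.

Things in the scene. Friction and masses are not known exactly. Their poses are not given: they have to be found in the camera images.
- spotlight: Loose red spotlight, 0.18-0.29 kg. Origin: centre of its T-foot's underside, z up. Steel foot disc 28 dia, z 0-5; neck 10 dia to z 16; red drum 52 dia, z 16-60; brass bayonet collar 40 dia, z 60-84. Lens barrel 24 dia to +x, reaching 45 from the axis; black bar handle to -x. Starts upright, foot captive in the T-track, on its channel floor, handle roughly towards the robot.
- spotlight_handle (a point): Good grip point in the handle, 85 mm from the spotlight's axis along -x, 39 above its origin. The bar is 14 wide (y), 18 tall (z 30-48) and ends 95 mm from the axis. At the socket the housing above comes within 18 mm of this point seen from above, so a vertical gripper strikes it: lean the gripper back 30-45 degrees, away from the axis.
- spotlight_lugs (a point): Point on the spotlight's axis level with the lugs' undersides, 76 mm above its origin. Three brass lugs at 120 degrees on the collar, 11 mm wide, 5 thick (z 76-81), tips 29 mm from the axis; one is exactly above the handle.
- ttrack: Fixed aluminium T-track, 200 mm long along its y, 44 wide, 16 high; origin: centre of underside. Channel 32 wide, floor at z 4, room up to z 12, under lips (z 12-16) leaving a 15 mm slot. Black cap at the -y end, open at +y. The spotlight's foot slides and turns freely in it (2 mm side, 3 mm vertical play); it can be lifted only when its axis is 120 mm or more from the origin along +y.
- ttrack_open_end (a point): Middle of the track's open end, level with the channel floor (z 4 mm); the track's +y points out of it.
- lamp_post: Fixed lamp post; origin on the table below the socket's axis. White round housing 134 mm dia, z 213-290; mast 165 from the axis, on the side away from the robot. Below the housing a steel bayonet ring, outer dia 76, inner 45, underside z 190, with three 40 degree slots (out to 32 mm from the axis) at 0, 120, 240 degrees about z from +x. The flat ceiling inside is at z 213.
- socket_seat (a point): Point on the socket's axis level with the pocket floors, 195 mm above the table; spotlight_lugs is here when locked. Next to each slot, counter-clockwise from above: a ridge (top z 198.5, 21 degrees wide), a 38 degree pocket (floor z 195, centred 60 degrees from the slot), a dark stop wall.
- green_mark (a point): Lower end of the green stripe on the housing's side, z 213, 68 mm from the axis. The stripe is also on the top. Handle below it (spotlight yaw = lamp_post yaw - 60 degrees): lugs pass up through the slots. Raise until the lugs' undersides are at about z 202 (they must clear the ridge at 198.5; the collar meets the ceiling when they are at 205).
- red_mark (a point): Lower end of the red stripe on the housing, z 213, 68 mm from the axis along lamp_post's -x. From the green mark turn 60 degrees counter-clockwise seen from above, until the handle is below the red one (spotlight yaw = lamp_post yaw), then lower 7 mm: the lugs drop into the pockets and lock.
- turntable: Fixed wooden turntable, 170 mm dia, 17 mm high (its crank 23 mm), below the socket; origin at the centre of its underside.
- engine: Loose model, a bystander: origin at the centre of its underside. Black steam engine, 180 x 36 x 61 mm, long side along x.
- signal_box: Loose model, a bystander: origin at the centre of its underside. Tin signal box, 60 x 84 x 82 mm, blue roof.
- bench: Loose model, a bystander: origin at the centre of its underside. Cream ceramic station bench, 25 x 70 x 44 mm.
- buffer0: Loose model, a bystander: origin at the centre of its underside. Brass buffer stop, 35 x 34 x 29 mm.
- buffer1: Loose model, a bystander: origin at the centre of its underside. Brass buffer stop, 35 x 34 x 29 mm.
- buffer2: Loose model, a bystander: origin at the centre of its underside. Brass buffer stop, 35 x 34 x 29 mm.
Mind the look-alikes: they are no part of the job. Of the things like the spotlight, leave any that is purple or turquoise; of the rest the larger one is meant.

How it is judged:
By the outcome, as a careful person would: the job done as asked, in the order asked, and still so for the second after the job is handed in, with the robot touching nothing.
It also fails if it takes over 59 s, if anything falls off the work surface, if the arm or the gripper's body presses on something with over 40 N, if the wrist force passes 120 N, or if a joint passes its speed limit or range.

## Working session

There is one attempt and no reset: what is moved stays moved. The work goes in short steps, each a Python script; the robot and the scene stay as the last script left them, time stands still between calls to the robot, and variables do not carry over. Pictures are saved under pics/ and viewed, at most 10 in all, crops included, and the job is handed in when it is done.

```bash
mkdir -p pics; ls; python3 - <<'E'
from workcell import r
import cv2,numpy as np
for n in("scene","top"):
    c=r.read_camera(n); cv2.imwrite(f"pics/{n}0.png",c["img"][:,:,::-1]); print(n,c["K"].tolist(),c["xyz"],c["orientation"])
print(r.pinch_z,r.current_t())
E
```

```text
pics
scene [[462.661065195528, 0.0, 321.1624774404873], [0.0, 462.661065195528, 247.04939157789374], [0.0, 0.0, 1.0]] [ 1.09190575 -0.37268753  0.8764955 ] [-138.80089645    0.51125126   53.35898796]
top [[486.5468836584298, 0.0, 314.6636442436397], [0.0, 486.5468836584298, 241.898382160844], [0.0, 0.0, 1.0]] [ 0.35392815 -0.00695556  1.36666484] [-170.05649638    1.75719868  -90.44780951]
-0.0188 0.1
```

View pics/scene0.png

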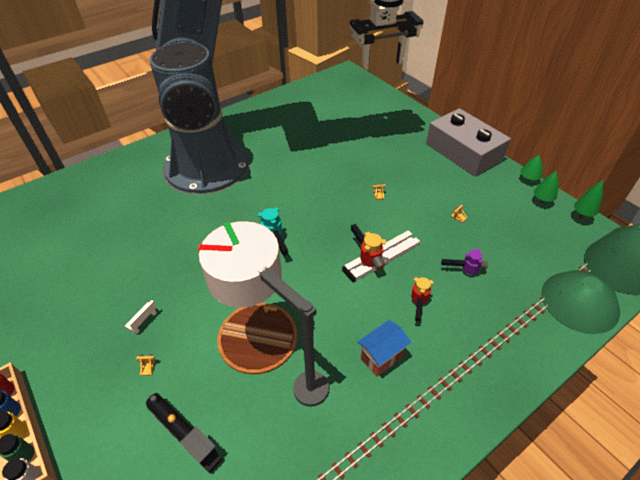

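View pics/top0.png

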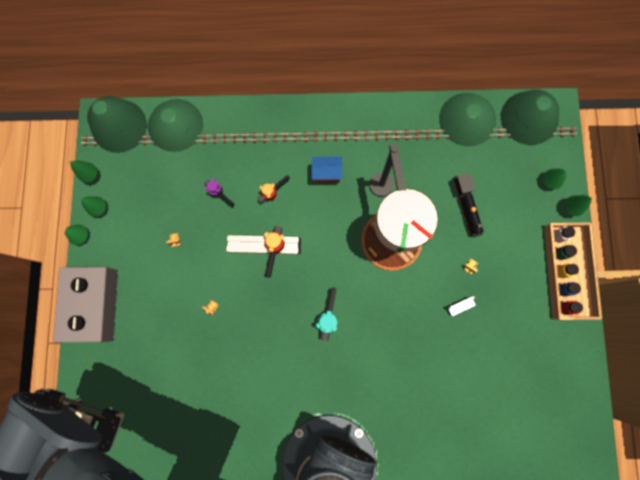

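Scene view: the red spotlight is in the white track at (372,250), with the black cap at (349,271) on the lamp side. The lamp housing is at (240,260), and the small red look-alike at (422,292). In the top view the spotlight is at (274,242) with its handle end at (268,275), the track's open end is to the left (+y), and the housing is at (407,219) with the green stripe pointing down and the red one lower right.

```bash
cat > h.py <<'E'
import numpy as np, cv2
from scipy.spatial.transform import Rotation as R
from workcell import r
def cam(n):
    c=r.read_camera(n); c["R"]=R.from_euler("xyz",c["orientation"],degrees=True).as_matrix(); return c
def ray(c,uv):
    return c["R"]@np.linalg.solve(c["K"],np.array([uv[0],uv[1],1.]))
def onz(c,uv,z):
    d=ray(c,uv); p=np.array(c["xyz"]); return (p+d*(z-p[2])/d[2])
def proj(c,P):
    q=c["K"]@(c["R"].T@(np.array(P)-c["xyz"])); return q[:2]/q[2]
def hsv(c): return cv2.cvtColor(c["img"],cv2.COLOR_RGB2HSV)
def blob(mask,box=None,k=1):
    m=mask.astype(np.uint8)
    if box is not None:
        b=np.zeros_like(m); x0,y0,x1,y1=box; b[y0:y1,x0:x1]=1; m=m*b
    n,l,s,ce=cv2.connectedComponentsWithStats(m)
    o=np.argsort(-s[1:,4])[:k]+1
    return [(l==i) for i in o]
def contour_on(c,mask,z):
    """mask's outer contour cast on the plane z, world xy"""
    cs,_=cv2.findContours(mask.astype(np.uint8),cv2.RETR_EXTERNAL,cv2.CHAIN_APPROX_NONE)
    k=max(cs,key=cv2.contourArea)[:,0]
    return np.array([onz(c,p,z)[:2] for p in k])
def fitcircle(p):
    A=np.c_[2*p,np.ones(len(p))]; s=np.linalg.lstsq(A,(p**2).sum(1),rcond=None)[0]
    return s[:2],np.sqrt(s[2]+s[0]**2+s[1]**2)
E
python3 - <<'E'
from h import *
for n,hb,sb in(("top",(360,170,450,260),(255,225,300,285)),("scene",(190,215,290,310),(340,220,400,280))):
    c=cam(n); H=hsv(c); h,s,v=[H[...,i].astype(int) for i in range(3)]
    b=np.zeros(h.shape,bool); b[hb[1]:hb[3],hb[0]:hb[2]]=1
    red=((h<8)|(h>172))&(s>150)&(v>120); green=(h>55)&(h<85)&(s>150)&(v>110)
    wh=(v>(170))&(s<60)
    print(n,"white",wh[b].sum(), np.percentile(v[b&(s<60)],[5,25,50,75,95]))
    for nm,m in(("red",red),("green",green)):
        q=blob(m,hb)[0]; pts=np.argwhere(q)[:,::-1]; P=np.array([onz(c,p,.29)[:2] for p in pts])
        vx,vy,x,y=cv2.fitLine(P.astype(np.float32),cv2.DIST_L2,0,.001,.001).ravel()
        print(nm,len(pts),P.mean(0).round(4),"dir",np.degrees(np.arctan2(vy,vx)).round(1))
    q=blob(wh|red|green,hb)[0]; p=contour_on(c,q,.29); print("housing",*fitcircle(p))
    br=(h>15)&(h<32)&(s>120)&(v>130); q=blob(br,sb)[0]; p=contour_on(c,q,.088); print("collar",*fitcircle(p),p.mean(0),q.sum())
    cv2.imwrite(f"pics/{n}_z.png",cv2.resize(c["img"][sb[1]-20:sb[3]+20,sb[0]-40:sb[2]+40,::-1],None,fx=5,fy=5,interpolation=cv2.INTER_CUBIC))
    t=(v>185)&(s<50); tb=(220,225,305,265) if n=="top" else (335,225,425,285)
    q=blob(t,tb,2)
    for k in q: print("track",k.sum(),[cv2.boxPoints(cv2.minAreaRect(contour_on(c,k,.016).astype(np.float32))).round(3).tolist()])
    bk=(v<60)&(s<140); q=blob(bk,(255,245,285,280) if n=="top" else (345,222,372,250))[0]; pts=np.argwhere(q)[:,::-1]; P=np.array([onz(c,p,.043)[:2] for p in pts]);print("handle",len(P),P.mean(0), cv2.minAreaRect(P.astype(np.float32)))
E
```

```text
top white 2511 [ 78.95 231.75 254.   254.   254.  ]
red 74 [ 0.5682 -0.2159] dir 48.9Traceback (most recent call last):
  File "<stdin>", line 9, in <module>
IndexError: list index out of range
```

```bash
cat > m.py <<'E'
from h import *
for n,hb,sb in(("top",(370,185,445,255),(255,225,300,285)),("scene",(190,215,290,310),(340,220,400,280))):
    c=cam(n); H=hsv(c); h,s,v=[H[...,i].astype(int) for i in range(3)]
    red=((h<8)|(h>172))&(s>110)&(v>120); green=(h>45)&(h<90)&(s>60)&(v>105)
    wh=(v>225)&(s<60); ctr=None
    for nm,m in(("red",red),("green",green)):
        for q in blob(m,hb)[:1]:
            pts=np.argwhere(q)[:,::-1]; P=np.array([onz(c,p,.29)[:2] for p in pts])
            vx,vy,x,y=cv2.fitLine(P.astype(np.float32),cv2.DIST_L2,0,.001,.001).ravel()
            print(n,nm,len(pts),P.mean(0).round(4),"dir",np.degrees(np.arctan2(vy,vx)).round(1))
    q=blob(wh|red|green,hb)[0]; p=contour_on(c,q,.29); p=cv2.convexHull(p.astype(np.float32))[:,0]; print("housing",*fitcircle(p))
    br=(h>15)&(h<32)&(s>120)&(v>130); q=blob(br,sb)[0]; p=contour_on(c,q,.088); print("collar",*fitcircle(p),p.mean(0),q.sum())
    t=(v>185)&(s<50); tb=(220,225,305,265) if n=="top" else (335,225,425,285)
    for k in blob(t,tb,2): print("track",k.sum(),cv2.boxPoints(cv2.minAreaRect(contour_on(c,k,.016).astype(np.float32))).round(3).tolist())
    bk=(v<60)&(s<140)
    for q in blob(bk,(255,245,285,280) if n=="top" else (345,222,372,250))[:1]:
        P=np.array([onz(c,p[::-1],.045)[:2] for p in np.argwhere(q)]);print("handle",len(P),P.mean(0), cv2.minAreaRect(P.astype(np.float32)))
    a=cv2.resize(c["img"][sb[1]-20:sb[3]+10,sb[0]-30:sb[2]+30,::-1],(380,300)); b=cv2.resize(c["img"][hb[1]:hb[3],hb[0]:hb[2],::-1],(380,300)); cv2.imwrite(f"pics/{n}_z.png",np.hstack([a,b]))
a=[cv2.imread(f"pics/{n}_z.png") for n in("top","scene")]; cv2.imwrite("pics/z.png",np.vstack(a))
E
python3 m.py
```

```text
top red 106 [ 0.5688 -0.2152] dir 49.5
top green 1089 [ 0.5955 -0.2452] dir 1.5
housing [ 0.60071255 -0.19846128] 0.09133750638351408
collar [0.58573407 0.14271824] 0.022452189559295867 [0.5861027  0.14192854] 223
track 595 [[0.5669999718666077, 0.17299999296665192], [0.6129999756813049, 0.1720000058412552], [0.6140000224113464, 0.28299999237060547], [0.5680000185966492, 0.2840000092983246]]
track 235 [[0.5580000281333923, 0.08299999684095383], [0.6060000061988831, 0.07900000363588333], [0.609000027179718, 0.12099999934434891], [0.5619999766349792, 0.125]]
handle 121 [0.52626301 0.15577273] ((0.5260974168777466, 0.15552563965320587), (0.01639665849506855, 0.06748314946889877), 74.4449462890625)
scene red 175 [ 0.5691 -0.2142] dir 49.2
scene green 2625 [ 0.5781 -0.2114] dir -51.0
housing [ 0.59449293 -0.1977683 ] 0.1134119432348314
collar [0.58806346 0.13940754] 0.023617909759792978 [0.58871911 0.13950913] 261
track 288 [[0.5860000252723694, 0.17399999499320984], [0.6100000143051147, 0.17299999296665192], [0.6150000095367432, 0.2800000011920929], [0.5910000205039978, 0.2809999883174896]]
track 162 [[0.5649999976158142, 0.19099999964237213], [0.5809999704360962, 0.1899999976158142], [0.5849999785423279, 0.2809999883174896], [0.5680000185966492, 0.28200000524520874]]
handle 145 [0.52302615 0.15069385] ((0.5277161598205566, 0.14976106584072113), (0.024681909009814262, 0.08006321638822556), 64.6552505493164)
```

View pics/z.png

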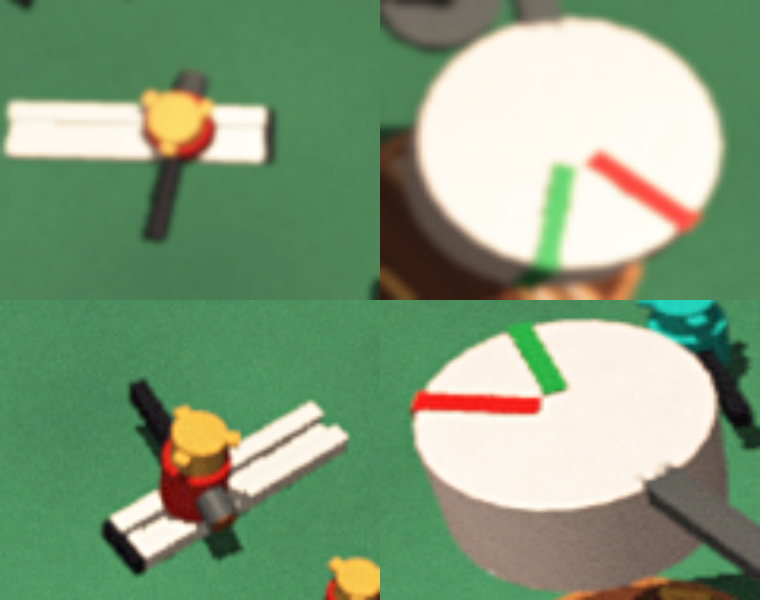

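The crops show the handle pointing to the robot at about 167°, and the red stripe running along about 229° from the housing centre. Next I'll refine the housing fit and check IK for the tilted poses.

```bash
cat >> h.py <<'E'
def rot(yaw,tilt,s):
    """tool z leans towards the spotlight axis; spotlight +x points along yaw"""
    a=np.radians(yaw); u=np.array([np.cos(a),np.sin(a),0]); t=np.radians(tilt)
    z=np.sin(t)*u-np.cos(t)*np.array([0,0,1]); y=s*np.array([-np.sin(a),np.cos(a),0]); x=np.cross(y,z)
    return np.c_[x,y,z]
def tcp(axis_xy,z0,yaw,tilt,s,back=0.,rad=.085):
    """TCP pose gripping the handle of a spotlight with origin (axis_xy,z0)"""
    M=rot(yaw,tilt,s); a=np.radians(yaw)
    g=np.array([axis_xy[0]-rad*np.cos(a),axis_xy[1]-rad*np.sin(a),z0+.039])
    return g+(-r.pinch_z-back)*M[:,2], R.from_matrix(M).as_euler("xyz",degrees=True)
E
python3 - <<'E'
from h import *
L={}
for n,hb in(("top",(370,185,445,255)),("scene",(190,215,290,310))):
    c=cam(n);H=hsv(c);h,s,v=[H[...,i].astype(int) for i in range(3)]
    q=blob((v>225)&(s<60),hb)[0]
    p=contour_on(c,q,.29); p=cv2.convexHull(p.astype(np.float32))[:,0]
    for i in range(4):
        ce,ra=fitcircle(p); d=np.abs(np.hypot(*(p-ce).T)-ra); p=p[d<max(.0012,np.percentile(d,80))]
    print(n,ce,ra,len(p))
    red=((h<8)|(h>172))&(s>110)&(v>120); q=blob(red,hb)[0]; P=np.array([onz(c,a[::-1],.29)[:2] for a in np.argwhere(q)]); m=P.mean(0)-ce; print("red from centre",np.degrees(np.arctan2(*m[::-1])))
    t=(v>185)&(s<50)
    if n=="top":
        for k in blob(t,(220,225,305,265),2):
            p=contour_on(c,k,.016)
            for sgn in(1,-1):
                for x0,x1 in((.555,.58),(.595,.62)):
                    e=p[(p[:,0]>x0)&(p[:,0]<x1)&(p[:,1]>p[:,1].min()+.006)&(p[:,1]<p[:,1].max()-.006)]
                f=None
            lo=p[(p[:,0]<.58)]; hi=p[p[:,0]>.595]
            for e in(lo,hi):
                e=e[(e[:,1]>p[:,1].min()+.006)&(e[:,1]<p[:,1].max()-.006)]; print("edge",np.polyfit(e[:,1]-.183,e[:,0],1),p[:,1].min(),p[:,1].max())
for s in(1,-1):
  for t in(30,38,45):
    out=[]
    for ax,z0,yaw,b in(((.587,.141),.004,-13,0),((.587,.141),.004,-13,.1),((.592,.315),.004,-13,0),((.592,.315),.16,-13,0),((.595,-.198),.05,-10.7,0),((.595,-.198),.126,-10.7,0),((.595,-.198),.119,20,0),((.595,-.198),.119,49.3,0),((.595,-.198),.119,49.3,.1)):
        q=r.inverse_kinematics(*tcp(ax,z0,yaw,t,s,b)); out.append(None if q is None else np.round(q).astype(int).tolist())
    print(s,t,out)
E
```

```text
top [ 0.59579128 -0.18386206] 0.0659128612526532 45
red from centre -130.63001606932312
edge [0.02872296 0.56668674] 0.17007981821585752 0.28374070160141074
edge [0.07549415 0.60677467] 0.17007981821585752 0.28374070160141074
edge [0.28417982 0.58487314] 0.07966198657970627 0.12485988446852635
edge [0.01351101 0.60722188] 0.07966198657970627 0.12485988446852635
scene [ 0.59698391 -0.18473849] 0.06588945087365196 41
red from centre -133.43204968894887
1 30 [[20, 31, 121, -84, 16, 23], [24, 17, 125, -54, 22, -4], [38, 38, 106, -56, 28, 10], [38, 23, 102, -36, 41, -14], None, [-29, 16, 119, 29, 18, -134], None, [-43, 31, 96, 35, 60, 158], [-48, 25, 92, 32, 71, 160]]
1 38 [[23, 33, 124, 246, 23, 55], [28, 19, 129, -87, 24, 31], [41, 39, 108, -76, 31, 31], [41, 23, 105, -52, 39, 2], [-30, 26, 126, 124, 14, 130], None, [-43, 23, 114, 58, 40, 161], [-46, 33, 96, 43, 63, 150], [-52, 27, 93, 39, 73, 153]]
1 45 [[25, 36, 126, 234, 32, 69], [32, 22, 133, 253, 32, 55], [43, 41, 110, -90, 36, 46], [43, 24, 108, -66, 40, 16], [-31, 28, 129, 143, 24, 110], [-31, 16, 128, 116, 16, 138], [-46, 24, 116, 70, 43, 148], [-48, 35, 97, 50, 67, 144], [-55, 30, 93, 45, 76, 147]]
-1 30 [[20, 31, 121, -84, 16, -157], None, None, None, [-29, 25, 122, 62, 10, 12], [-29, 16, 119, 29, 18, 46], [-40, 22, 111, 43, 39, -2], [-43, 31, 96, 35, 60, -22], [-48, 25, 92, 32, 71, -20]]
-1 38 [[23, 33, 124, 246, 23, -125], [28, 19, 129, -87, 24, -149], [41, 39, 108, -76, 31, -149], None, [-30, 26, 126, 124, 14, -50], [-30, 16, 124, 71, 13, 4], [-43, 23, 114, 58, 40, -19], [-46, 33, 96, 43, 63, -30], [-52, 27, 93, 39, 73, -27]]
-1 45 [[25, 36, 126, 234, 32, -111], [32, 22, 133, 253, 32, -125], [43, 41, 110, -90, 36, -134], [43, 24, 108, -66, 40, -164], [-31, 28, 129, 143, 24, -70], [-31, 16, 128, 116, 16, -42], [-46, 24, 116, 70, 43, -32], [-48, 35, 97, 50, 67, -36], [-55, 30, 93, 45, 76, -33]]
```

```bash
python3 - <<'E'
from h import *
S=(.587,.141); yaw=-13.2
p,o=tcp(S,.004,yaw,45,-1,.10); print(p,o,r.inverse_kinematics(p,o))
r.goto(p,o); print(r.current_t(),np.round(r.current_qpos(),1),r.current_ee_pos(),p)
c=cam("wrist"); cv2.imwrite("pics/w1.png",c["img"][:,:,::-1]); print(c["xyz"],c["orientation"])
def path(l):
    for ax,z0,yw,b in l:
        q=r.inverse_kinematics(*tcp(ax,z0,yw,45,-1,b)); print(ax,z0,yw,None if q is None else np.round(q).astype(int).tolist())
path([(S,.004,-13,0),((.59,.23),.004,3,0),((.592,.315),.004,20,0),((.592,.315),.1,20,0),((.55,.2),.1,15,0),((.52,.0),.1,0,0),((.54,-.12),.1,-5,0),((.596,-.184),.1,-11,0),((.596,-.184),.126,-11,0),((.596,-.184),.126,20,0),((.596,-.184),.126,49,0),((.596,-.184),.119,49,0),((.596,-.184),.119,49,.1)])
for n in ("top","scene"): 
    c=cam(n); print(n,"S",proj(c,(*S,.088)),"handle",proj(c,(S[0]-.085*np.cos(np.radians(yaw)),S[1]-.085*np.sin(np.radians(yaw)),.052)))
E
```

```text
[0.44834574 0.17352106 0.10041707] [180.  -45.  -13.2] [  32.39951382   22.18667151  132.52829337  253.95220025   31.71468278
 -125.48590635]
4.025 [  32.4   22.2  132.5  253.9   31.7 -125.5] [0.44846894 0.17369118 0.10052525] [0.44834574 0.17352106 0.10041707]
[0.38170785 0.1885435  0.26734931] [-1.49457812e+02  1.27442663e-02 -1.03181275e+02]
(0.587, 0.141) 0.004 -13 [25, 36, 126, 234, 32, -111]
(0.59, 0.23) 0.004 3 [27, 36, 126, 216, 29, -105]
(0.592, 0.315) 0.004 20 [27, 36, 123, 191, 25, -96]
(0.592, 0.315) 0.1 20 [27, 23, 123, 204, 12, -109]
(0.55, 0.2) 0.1 15 [16, 17, 134, 182, 16, -91]
(0.52, 0.0) 0.1 0 [-11, 12, 143, 158, 21, -77]
(0.54, -0.12) 0.1 -5 [-29, 15, 138, 132, 22, -61]
(0.596, -0.184) 0.1 -11 [-29, 20, 129, 133, 18, -58]
(0.596, -0.184) 0.126 -11 [-29, 16, 128, 121, 15, -45]
(0.596, -0.184) 0.126 20 [-45, 23, 117, 71, 43, -31]
(0.596, -0.184) 0.126 49 [-47, 33, 98, 50, 66, -35]
(0.596, -0.184) 0.119 49 [-47, 34, 98, 51, 65, -36]
(0.596, -0.184) 0.119 49 [-54, 28, 95, 45, 75, -33]
top S [273.41868359 239.30800188] handle [267.61346249 271.6506457 ]
scene S [372.55179223 239.72177732] handle [355.41265501 226.1170248 ]
```

View pics/w1.png

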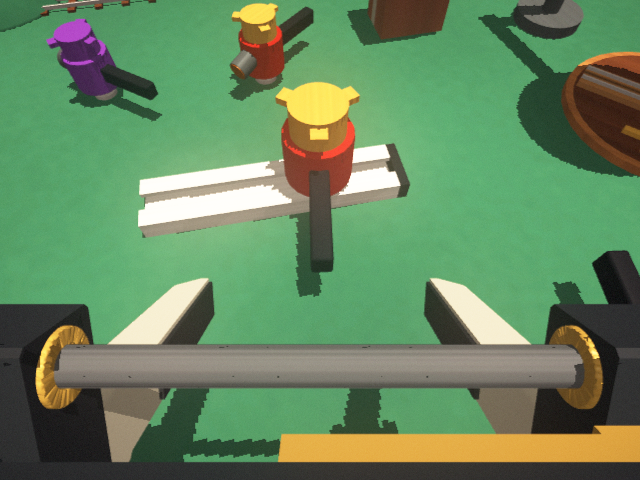

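The wrist view shows the spotlight ahead, with its collar top at (318,105) and its handle from (318,180) to (322,268) between the open fingers. The track runs from its open end at (142,205) to the cap at (398,170).

```bash
python3 - <<'E'
from h import *
c=cam("wrist"); H=hsv(c); h,s,v=[H[...,i].astype(int) for i in range(3)]
q=blob((v>200)&(s<50),(130,140,300,240),2)
for k in q:
    ys,xs=np.nonzero(k)
    up=[(x,ys[xs==x].min()) for x in range(xs.min()+8,xs.max()-8)]; lo=[(x,ys[xs==x].max()) for x in range(xs.min()+8,xs.max()-8)]
    print(k.sum(),xs.min(),xs.max())
    for e in(up,lo):
        P=np.array([onz(c,p,.016)[:2] for p in e]); f=np.polyfit(P[:,1],P[:,0],1); print(" edge yaw",-np.degrees(np.arctan(f[0])).round(2),"x at y=.18/.28",np.polyval(f,[.18,.28]).round(4))
for p in((140,182),(146,233),(390,147),(404,190)): print("corner",onz(c,p,.016)[:2].round(4))
m=blob((v<75)&(s<140),(300,172,340,275))[0]; ys,xs=np.nonzero(m); P=np.array([onz(c,(x,y),.052)[:2] for x,y in zip(xs,ys)]); print("handle rect",cv2.minAreaRect(P.astype(np.float32)),P.mean(0))
top=blob((h>15)&(h<32)&(s>100)&(v>200),(270,75,370,150))[0]; p=contour_on(c,top,.088); print("collar",fitcircle(p))
ys,xs=np.nonzero(top);print(xs.min(),xs.max(),ys.min(),ys.max(),np.percentile(v[top],[5,50,95]))
d=np.array([np.array(proj(c,(.587+.02*np.cos(a),.141+.02*np.sin(a),.088))) for a in np.linspace(0,6.28,8)]); print(d.round().astype(int).tolist())
E
```

```text
3196 138 291
 edge yaw -3.97 x at y=.18/.28 [0.583 0.59 ]
 edge yaw -2.26 x at y=.18/.28 [0.5646 0.5686]
1955 139 274
 edge yaw -2.24 x at y=.18/.28 [0.6084 0.6123]
 edge yaw -2.29 x at y=.18/.28 [0.5942 0.5982]
corner [0.61   0.2796]
corner [0.5608 0.2758]
corner [0.6004 0.0763]
corner [0.5551 0.0798]
handle rect ((0.5092480182647705, 0.1577037125825882), (0.013804927468299866, 0.051741067320108414), 78.75918579101562) [0.50265375 0.15923483]
collar (array([0.58664491, 0.1415183 ]), np.float64(0.021496500143043246))
276 359 82 124 [249. 254. 254.]
[[311, 80], [290, 91], [290, 110], [311, 122], [338, 117], [349, 100], [337, 84], [311, 80]]
```

```bash
python3 - <<'E'
from h import *
S=(.5866,.1415); y0=-11.8
p,o=tcp(S,.004,y0,45,-1); r.move_linear(p,o,rate=.06,guard=15); 
r.clamp(); print(r.current_t(),r.current_grip_width(),r.current_grasp_force(),r.current_contact_force(),r.current_ee_pos()-p)
x=lambda y:.5865+.0394*(y-.18)
for f in np.linspace(0,1,8):
    y=S[1]+f*(.314-S[1]); xx=x(y)+.0015*(1-f)
    p,o=tcp((xx,y),.0055,y0+f*30,45,-1)
    g=r.move_linear(p,o,rate=.05,guard=30)
    print(round(y,3),g,np.round(r.current_contact_force(),1),round(r.current_t(),1))
    if g: break
c=cam("wrist"); cv2.imwrite("pics/w2.png",c["img"][:,:,::-1])
E
```

```text
7.2333 0.013597616028947013 29.99124437570572 [ 0.11188669  0.58678179 -0.04455245] [ 1.73222077e-05  1.30319341e-06 -4.76614815e-06]
0.142 False [-0.   0.1 -1.6] 7.5
0.166 False [-0.2 -0.6 -1.6] 8.0
0.191 False [ 0.9  0.1 -2.7] 8.6
0.215 False [ 0.2 -0.3 -1.6] 9.1
0.24 False [-0.1  0.4 -0.7] 9.6
0.265 False [-0.7 -0.2 -2.3] 10.2
0.289 False [ 0.   0.3 -1.4] 10.7
0.314 False [ 0.1  0.4 -2.5] 11.2
```

View pics/w2.png

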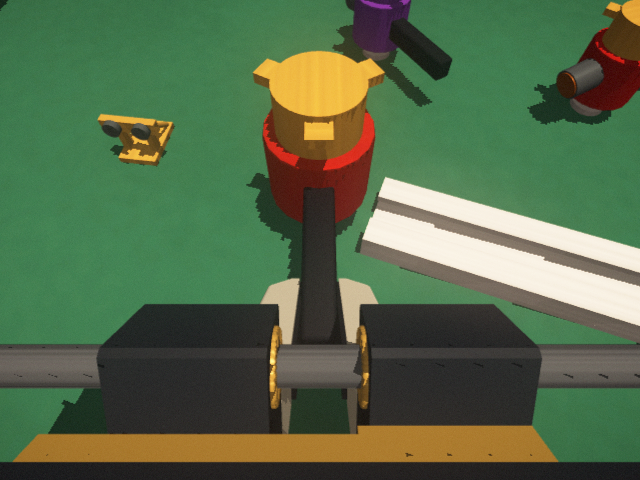

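The spotlight is held firmly and stands beyond the track's open end, with its collar at (320,85). Next I'll lift it and measure where it sits in the hand.

```bash
cat >> h.py <<'E'
def centre_ray(c,xyz,box=26):
    """pixel ray through the centre of the bright brass disc (r 20 mm) near xyz"""
    u=proj(c,xyz); s1=np.linalg.norm(proj(c,np.array(xyz)+.02*c["R"][:,0])-u)
    b=(u+np.array([-1.8,-1.8])*s1).astype(int).tolist()+(u+1.8*s1).astype(int).tolist(); b=np.clip(b,0,639)
    H=hsv(c); h,s,v=[H[...,i].astype(int) for i in range(3)]
    br=(h>13)&(h<34)&(s>90); bx=br[b[1]:b[3],b[0]:b[2]]; vv=v[b[1]:b[3],b[0]:b[2]]
    th,_=cv2.threshold(vv[bx].astype(np.uint8).reshape(-1,1),0,255,cv2.THRESH_OTSU)
    m=blob(br&(v>th),b)[0]; p=contour_on(c,m,xyz[2])
    best=None; rng=np.random.default_rng(0)
    for _ in range(400):
        ce,ra=fitcircle(p[rng.choice(len(p),3,False)])
        if not .0185<ra<.0215: continue
        n=(np.abs(np.hypot(*(p-ce).T)-ra)<.0006).sum()
        if best is None or n>best[0]: best=(n,ce,ra)
    n,ce,ra=best; e=p[np.abs(np.hypot(*(p-ce).T)-ra)<.001]; ce,ra=fitcircle(e)
    d=np.array([*ce,xyz[2]])-c["xyz"]; return np.array(c["xyz"]),d/np.linalg.norm(d),ce,ra,len(e)/len(p),th
def meet(rays):
    A=0;b=0
    for o,d in rays: P=np.eye(3)-np.outer(d,d); A=A+P; b=b+P@o
    return np.linalg.solve(A,b)
def collar(guess,names=("wrist","top","scene")):
    cs=[cam(n) for n in names]; x=np.array(guess,float)
    for _ in range(2):
        o=[centre_ray(c,x) for c in cs]; x=meet([q[:2] for q in o])
    for n,q in zip(names,o):
        w=x-q[0]; print(n,q[2].round(4),"r",q[3].round(4),"inl",round(q[4],2),"miss",np.linalg.norm(w-q[1]*(w@q[1])).round(4))
    return x
E
python3 - <<'E'
from h import *
y,yaw=.314,18.2; x=.5865+.0394*(y-.18)
p,o=tcp((x,y),.03,yaw,45,-1); g=r.move_linear(p,o,rate=.06,guard=20); print(g,r.current_contact_force())
p,o=tcp((x,y),.1,yaw,45,-1); r.move_linear(p,o,rate=.12); r.sleep(.2)
print(r.current_t(),np.round(r.current_qpos(),1),r.current_contact_force(),r.current_ee_pos()-p)
print("expect",x,y,.184); X=collar((x,y,.184)); print(X)
for n in("wrist","top","scene"):
    c=cam(n); cv2.imwrite(f"pics/l_{n}.png",c["img"][:,:,::-1])
E
```

```text
False [-0.50540275 -0.20006465 -3.19182507]
12.7833 [  27.8   23.3  122.4  213.6   12.3 -116.2] [ 0.03066976 -0.06577757 -2.68563224] [-0.00028922 -0.00016033 -0.00085529]
expect 0.5917796000000001 0.314 0.184
wrist [0.5914 0.3132] r 0.0201 inl 0.73 miss 0.0005
top [0.5902 0.3136] r 0.0194 inl 0.47 miss 0.0006
scene [0.5911 0.3128] r 0.0194 inl 0.36 miss 0.0004
[0.59072151 0.31326889 0.18197123]
```

```bash
cat >> h.py <<'E'
LAMP=np.array([.5964,-.1843]); LY=49.2
OFF=R.from_euler("z",-18.2,degrees=True).apply([-.00106,-.00073,0])  # collar relative to command, spotlight frame
def held(ax,ztop,yaw,tilt=45):
    """TCP pose that puts the held collar's top centre at (ax,ztop)"""
    d=R.from_euler("z",yaw,degrees=True).apply(OFF)
    return tcp(np.array(ax)-d[:2],ztop-.084+.002,yaw,tilt,-1)
E
python3 - <<'E'
from h import *
for ax,yaw in(((.55,.2),15),((.52,0.),0),((.54,-.12),-7)):
    r.goto(*held(ax,.182,yaw)); print(round(r.current_t(),1),np.round(r.current_qpos()),r.current_contact_force().round(1))
p,o=held(LAMP,.180,LY-60); r.move_linear(p,o,rate=.08,guard=15); r.sleep(.2)
print(r.current_t(),r.current_ee_pos()-p,r.current_contact_force().round(2))
c=cam("wrist"); cv2.imwrite("pics/w3.png",c["img"][:,:,::-1]); print(centre_ray(c,(*LAMP,.180))[2:])
d=cam("scene")["img"][200:320,170:330,::-1]; cv2.imwrite("pics/s3.png",cv2.resize(d,None,fx=4,fy=4))
E
```

```text
13.7 [ 16.  17. 134. 182.  16. -92.] [-0.3  0.1 -1.1]
14.4 [-10.  12. 143. 159.  21. -77.] [-0.5  0.1 -2.1]
15.0 [-27.  15. 138. 139.  21. -65.] [-0.1  0.1 -1.7]
16.3417 [-1.36949152e-04  1.65708201e-04  3.26735800e-05] [ 0.36 -0.33 -2.5 ]
(array([ 0.55926611, -0.18768082]), np.float64(0.0014629709725242728), 0.7391304347826086, 144.0)
```

View pics/w3.png

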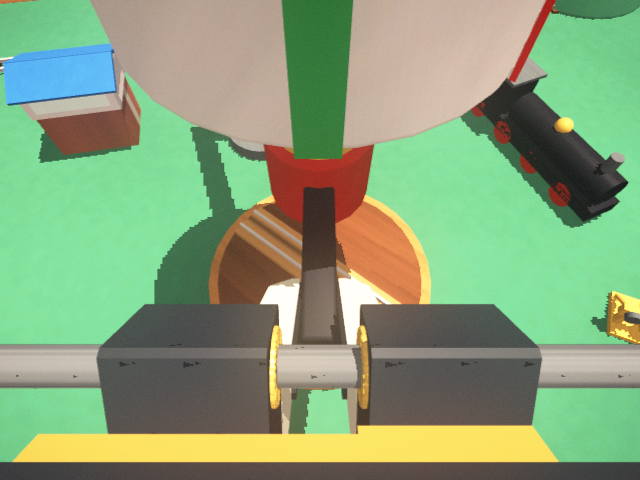

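The wrist view shows the green stripe's lower end at (319,157), straight above the held handle at x≈319. I'll check the housing centre from this view, then raise the spotlight with a force guard.

```bash
python3 - <<'E'
from h import *
c=cam("wrist"); a=np.radians(LY+120); print("green pred",proj(c,(*(LAMP+.068*np.array([np.cos(a),np.sin(a)])),.213)))
H=hsv(c); h,s,v=[H[...,i].astype(int) for i in range(3)]
m=blob((s<45)&(v>110),(100,0,560,160),2); P=[]
for k in m:
    ys,xs=np.nonzero(k); print(k.sum(),xs.min(),xs.max())
    for x in range(max(xs.min(),150),min(xs.max(),490),3):
        if abs(x-319)>32: P.append(onz(c,(x,ys[xs==x].max()+.5),.213)[:2])
P=np.array(P)
from scipy.optimize import least_squares
f=least_squares(lambda q:np.hypot(*(P-q).T)-.067,LAMP,loss="soft_l1",f_scale=.0005); print("lamp",f.x,np.abs(f.fun).mean(),fitcircle(P))
E
```

```text
green pred [317.60756869 154.94282271]
1686 100 154
409 511 546
lamp [ 0.5932322  -0.18714983] 4.196643033083092e-14 (array([0.35056972, 0.21670885]), np.float64(0.4041607642633154))
```

```bash
python3 - <<'E'
from h import *
for z in(.190,.196,.202,.2095):
    p,o=held(LAMP,z,LY-60); g=r.move_linear(p,o,rate=.03,guard=8)
    print(z,g,r.current_contact_force().round(2),r.current_moment().round(2),(r.current_ee_pos()-p).round(4),round(r.current_t(),1))
    if g: break
E
```

```text
0.19 False [-0.4  -0.15 -1.11] [ 0.17  0.81 -0.  ] [-0. -0.  0.] 17.0
0.196 False [-0.76  0.14 -2.09] [ 0.14  0.8  -0.01] [-0.      0.     -0.0001] 17.3
0.202 False [-0.55 -0.57 -1.54] [ 0.08  0.85 -0.03] [-0.      0.     -0.0001] 17.7
0.2095 False [-0.12 -0.01 -2.06] [ 0.14  0.79 -0.03] [-0.0001  0.     -0.0001] 18.1
```

```bash
python3 - <<'E'
from h import *
for y in np.linspace(-60,0,13)[1:]:
    p,o=held(LAMP,.2095,LY+y); g=r.move_linear(p,o,rate=.025,guard=10)
    print(y,g,r.current_contact_force().round(2),r.current_moment().round(2),round(r.current_t(),1))
    if g: break
print((r.current_ee_pos()-p).round(4))
c=cam("wrist"); cv2.imwrite("pics/w4.png",c["img"][:,:,::-1])
E
```

```text
-55.0 False [-1.13 -0.43 -1.53] [0.   0.79 0.03] 18.5
-50.0 False [ 0.49  0.52 -2.37] [ 0.03  0.77 -0.01] 18.9
-45.0 False [-0.18 -0.12 -1.44] [-0.07  0.82  0.02] 19.3
-40.0 False [ 1.09  0.23 -2.7 ] [-0.15  0.79  0.03] 19.7
-35.0 False [ 0.07  0.78 -2.41] [-0.2   0.83  0.02] 20.1
-30.0 False [ 0.1   0.17 -2.62] [-0.27  0.77 -0.06] 20.5
-25.0 False [ 0.17 -0.24 -2.51] [-0.31  0.73  0.02] 20.9
-20.0 False [ 0.62  1.03 -1.65] [-0.37  0.74 -0.05] 21.3
-15.0 False [-0.23  0.18 -2.33] [-0.42  0.72  0.02] 21.7
-10.0 False [-0.24  0.77 -2.18] [-0.49  0.67  0.  ] 22.1
-5.0 False [-0.4   0.15 -2.67] [-0.53  0.63  0.02] 22.5
0.0 False [-0.57  0.95 -1.99] [-0.42  0.53  0.13] 22.9
[-0.0002  0.0004 -0.0002]
```

View pics/w4.png

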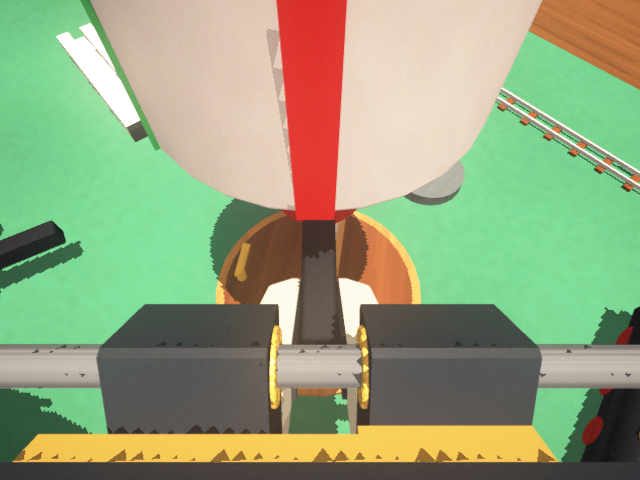

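The red mark's lower end at (316,218) sits over the handle at x≈319, with a faint touch at the end of the twist. I'll back off 2° and lower it.

```bash
python3 - <<'E'
from h import *
p,o=held(LAMP,.2095,LY-2.); r.move_linear(p,o,rate=.02); r.sleep(.2); f0=r.current_contact_force(); print(f0.round(2),r.current_moment().round(2))
for z in(.2070,.2050,.2040,.2030,.2022,.2015):
    p,o=held(LAMP,z,LY-2.); g=r.move_linear(p,o,rate=.02,guard=6); r.sleep(.15)
    f=r.current_contact_force(); print(z,g,f.round(2),r.current_moment().round(2),(r.current_ee_pos()-p).round(4),round(r.current_t(),1))
    if g: break
E
```

```text
[ 0.39  0.49 -1.08] [-0.53  0.53  0.04]
0.207 False [-0.07 -0.11 -1.94] [-0.6   0.62 -0.01] [ 0. -0. -0.] 23.8
0.205 False [-1.07 -0.66 -1.01] [-0.54  0.61 -0.03] [ 0.  0. -0.] 24.2
0.204 False [ 0.23 -0.67 -0.43] [-0.36  0.34 -0.05] [ 0.0001 -0.      0.0001] 24.6
0.203 False [0.59 0.01 1.35] [-0.06 -0.03 -0.04] [ 0.0001 -0.      0.0002] 25.0
0.2022 False [ 0.54  2.44 -2.43] [-0.38  0.42  0.26] [-0.0003  0.0003 -0.0004] 25.4
0.2015 False [ 0.26  2.39 -1.43] [-0.23  0.44  0.32] [-0.0001  0.0001 -0.0001] 25.8
```

```bash
python3 - <<'E'
from h import *
w=cam("wrist")["img"][150:400,180:460]; s=cam("scene")["img"][200:330,180:320]
a=cv2.resize(w,(400,357)); b=cv2.resize(s,(385,357)); cv2.imwrite("pics/ws5.png",np.hstack([a,b])[:,:,::-1])
print(r.current_contact_force().round(2),r.current_moment().round(2),r.current_grip_width())
E
```

```text
[ 1.24  3.48 -1.37] [-0.31  0.47  0.38] 0.013958610553312264
```

View pics/ws5.png

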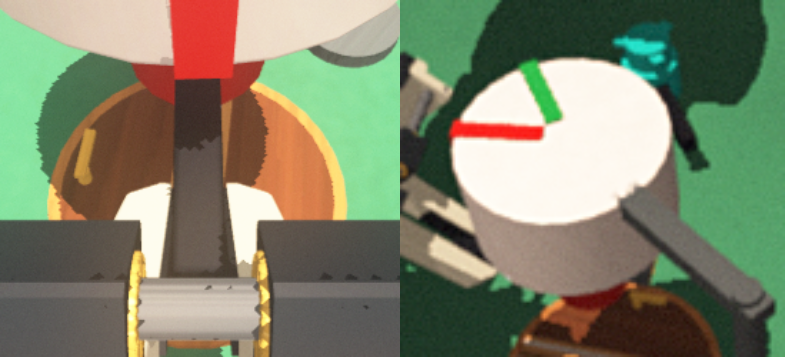

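```bash
python3 - <<'E'
from h import *
a=np.radians(LY); u=np.array([np.cos(a),np.sin(a)])
for z,d in((.2015,.001),(.2008,.0015),(.2002,.0015)):
    p,o=held(LAMP+d*u,z,LY-2.); g=r.move_linear(p,o,rate=.02,guard=8); r.sleep(.15)
    print(z,g,r.current_contact_force().round(2),r.current_moment().round(2),round(r.current_t(),1))
    if r.current_contact_force()[2]>0: break
r.gripper_open(); r.sleep(.3); print(r.current_contact_force().round(2),r.current_moment().round(2))
w=cam("wrist")["img"][130:400,160:480]; s=cam("scene")["img"][200:330,180:320]
cv2.imwrite("pics/ws6.png",np.hstack([cv2.resize(w,(415,350)),cv2.resize(s,(377,350))])[:,:,::-1])
E
```

```text
0.2015 False [-1.92 -0.37 -2.09] [-0.69  0.79  0.27] 26.3
0.2008 False [-3.74 -3.59  0.18] [-0.66  0.78  0.3 ] 26.7
[-0.8   0.09  0.12] [-0.3   0.33  0.01]
```

View pics/ws6.png

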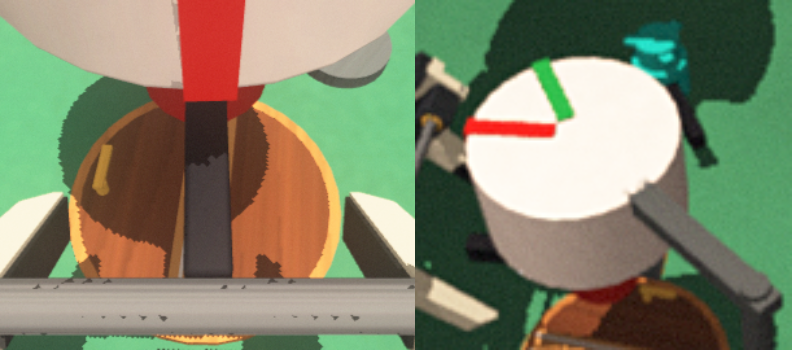

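It hangs by itself with the handle under the red mark. I'll back off and check the seating height against the predicted handle outline.

```bash
python3 - <<'E'
from h import *
p=np.array(r.current_ee_pos()); z=R.from_euler("xyz",r.current_tcp_rot(),degrees=True).as_matrix()[:,2]
r.move_linear(p-.06*z,rate=.08,guard=15); r.move_linear(p-.14*z,rate=.12); r.sleep(.3); print(round(r.current_t(),1))
out=[]
for n in("wrist","scene"):
    c=cam(n); im=c["img"][:,:,::-1].copy()
    m=blob((hsv(c)[...,2]<85)&(hsv(c)[...,1]<140),(280,100,380,400))[0] if n=="wrist" else None
    for dz,yaw,col in((0,LY,(255,255,0)),(.0035,LY,(255,0,255))):
        a=np.radians(yaw); u=np.array([np.cos(a),np.sin(a)]); w=np.array([-u[1],u[0]])
        pts=[proj(c,(*(LAMP-rr*u+s*.007*w),.119+dz+h)) for h in(.030,.048) for rr,s in((.095,-1),(.095,1))]
        print(n,dz,np.round(pts,1).tolist())
        for q in pts: cv2.circle(im,tuple(np.round(np.array(q)).astype(int).tolist()),1,col,-1)
    if n=="wrist":
        ctr=np.mean(pts,0).astype(int); out.append(cv2.resize(im[max(ctr[1]-130,0):ctr[1]+90,ctr[0]-110:ctr[0]+110],(400,400)))
    else: ctr=np.mean(pts,0).astype(int); out.append(cv2.resize(im[ctr[1]-30:ctr[1]+60,ctr[0]-20:ctr[0]+70],(400,400),interpolation=cv2.INTER_CUBIC))
cv2.imwrite("pics/chk.png",np.hstack(out))
E
```

```text
30.4
wrist 0 [[332.9, 254.3], [313.8, 254.9], [333.6, 241.9], [313.5, 242.5]]
wrist 0.0035 [[333.0, 252.0], [313.8, 252.6], [333.8, 239.4], [313.5, 240.0]]
scene 0 [[199.2, 297.7], [200.9, 291.8], [197.2, 292.2], [199.0, 286.2]]
scene 0.0035 [[198.8, 296.7], [200.6, 290.7], [196.8, 291.1], [198.6, 285.1]]
```

View pics/chk.png

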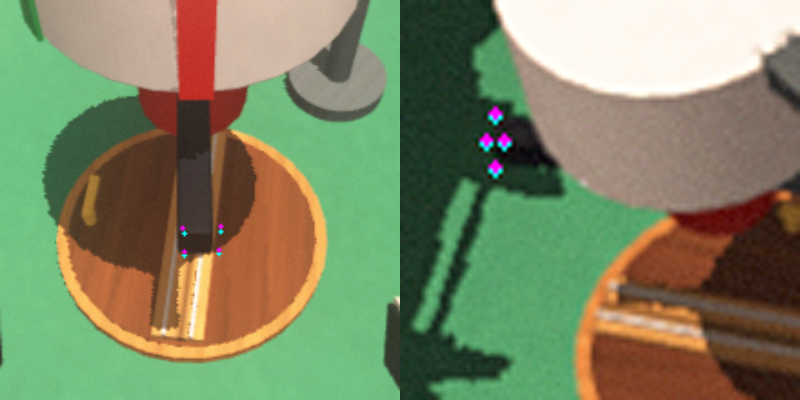

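The wrist crop shows the handle centred under the red stripe (both at x≈196). Its end matches the outline predicted for the locked height, so the lugs are in the pockets.

```bash
python3 -c "
from h import *
print(r.current_contact_force().round(2)); print(r.hand_in())"
```

```text
[-0.67 -0.52  0.26]
the job is handed in; nothing more can be done
None
```

The red spotlight is off the T-track and hanging by itself in the lamp socket, with its handle under the red mark and the gripper clear of it; the job is handed in at about 30 s on the robot's clock, and the interface returned no verdict.

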